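# Load the spool stand and cap it

### The job

Load the empty wooden spools onto the stand's horizontal steel rod: the big spool first, then the small one, then push the end cap onto the rod, open end first. The cap grips the rod, so keep pushing it by feel until it presses the whole row firmly home against the sprung brass washer with no gaps left, and hold that press a moment; push gently enough not to strain the rod (a firm thumb's push, 10 to 20 N). Let go of everything and leave the glue, tape and scissors where they are.

Things in the scene. Friction and masses are not known exactly. Their poses are not given: they have to be found in the camera images.
- stand: Fixed wooden stand: board 150 x 100 x 14 mm, upright post 50 mm wide with its top 126 mm above the table, and a horizontal steel rod of 12 mm diameter standing out from the post. Origin on the table below the rod's root at the post's face; x is the way the rod points, z up. Rod axis 110 mm above the table. A push of over 35 N on stand, rod or washer strains it.
- rod_root (a point): Point on the rod's axis at the post's face. In front of it sit a brass set collar and, on a stiff spring (8 N per mm, 2.5 mm of travel, then solid), a 32 mm brass washer that the row of spools must bear against. The collar is clamped elsewhere each time: the washer's free face lies 30 to 44 mm from this point and is not measured.
- rod_tip (a point): Centre of the free end of the rod, 126 mm from the root, 110 mm above the table; axes as the stand's. The last 8 mm of the rod taper to a 5 mm tip.
- cradle: Fixed low cradle on the table: a base board 250 x 50 x 10 mm and two parallel steel rails, 6 mm in diameter, 20 mm apart, tops 33 mm above the table, along its x axis. Origin on the table under its middle. The two spools and the cap lie in one line on the rails, in any order, about 85 mm from centre to centre, their bores along the rails.
- spool_big: Big empty wooden spool with two round flanges 58 mm in diameter (5 mm thick, one at each end), 30 mm long, 16 mm bore right through, about 60 g. Origin at its centre, x axis along the bore; both ends alike. It may be gripped across the two rims.
- spool_small: Small empty wooden spool, flanges 44 mm in diameter (5 mm thick), 30 mm long, 16 mm bore right through, about 40 g. Origin at its centre, x axis along the bore; both ends alike. It may be gripped across the two rims.
- cap: Wooden end cap, a plain round knob 40 mm in diameter and 50 mm long, about 70 g, lying on the cradle with its open end towards the cradle's -x. Origin at its centre; x along its length, pointing to the closed, bevelled end. The 16 mm bore opens at the -x end and is 42 mm deep.
- cap_mouth (a point): Centre of the cap's open end. A sprung rubber strip in the bore, from 6 mm inside, presses on the rod with about 5 N: sliding takes 2 to 9 N, and the cap stays where left. Once it meets the row the push rises by up to 8 N per mm, and stays when the hand stops; 10 to 15 N more than before is a firm press (needed: 5 N between cap and small spool for 0.2 s).
- glue: Bystander: white glue bottle, 44 mm diameter, 110 mm tall, standing; origin under its base.
- tape: Bystander: cardboard tape roll lying flat, 68 mm diameter, 20 mm high; origin under its centre.
- scissors: Bystander: scissors lying flat, 170 mm long, 10 mm high; origin at the table near the pivot, blades along x.
Not all that is in view belongs to the job. Of the things that look like the stand, take the one that is farthest to the robot's right at the start.

How it is judged:
By the outcome, as a careful person would: the job done as asked, in the order asked, and still so for the second after the job is handed in, with the robot touching nothing.
It also fails if it takes over 67 s, if anything falls off the work surface, if the arm or the gripper's body presses on something with over 40 N, if the wrist force passes 120 N, or if a joint passes its speed limit or range.

### The arm

A 6-joint arm with a two-finger parallel gripper is mounted at the origin on the work surface. World frame = base frame: x ahead of the robot, y to its left, z up, the work surface at z = 0. Lengths are in m, angles in degrees, forces in N, time in s.
With the tool pointing down it reaches from about 0.35 to 0.875 m from the base axis. Payload 4.2 kg.
Tool frame: the origin (TCP) lies on the centre line of the jaws, within the pads' length; the fingertips stand 19 mm ahead of it and the grasp point (between the pads) is the TCP; z points along the fingers, y is the line along which they close (so a half turn about z gives the same grasp; the last joint's range is limited). The gripper opens to 87 mm and grips with 3 to 60 N. Pads are 19 mm wide; open, the fingers measure 117 mm over their backs; the gripper's body (75 mm by 190 mm) begins 51 mm behind the grasp point.
Start: joints at [-59.152, 22.042, 0.453, 0, -68.411, -14.817], TCP at [0.173, -0.601, 0.242] pointing down, gripper open.
Joint ranges: [-179.83, 179.83], [-69.29, 118.12], [-61.27, 80.66], [-181.25, 117.63], [-171.15, -9.14], [-177.46, 177.46]. Speed limits (degrees/s): [159.86, 159.86, 180, 180, 180, 180].

### API

Orientations are given as a 3x3 rotation matrix whose columns are the frame's x, y, z axes.
In Python, from station import sense, capture, finish_job, search_frame, masks_of gives the robot as it stands.
- The arm moves only by the tool drive_tool, never from a script. Its argument "rows" is a list of rows, each a list of 7 numbers: the opening in per cent of the stroke, from 0 (shut) to 100 (fully open), then the shift along the world's x, y, z in mm, then the turn, a rotation vector about the world's x, y, z in rad. In form: [[fingers, dx, dy, dz, wx, wy, wz], ...]. A call has 1 to 5 rows; each row shifts and turns the commanded pose from where the row before left it; what a row does not reach is not made up. A row lasts 1/12 s, in which the tool goes at most 41.7 mm and 7.16 degrees, less where a joint would pass 70% of its speed; a pose out of reach is approached as far as the arm can. A call is refused whole if a number of a shift passes 41.7 or a number of a turn 0.125, either way. A call with a gripper value outside its range is refused whole. The fingers move at their own pace and stop on an object; the grip force is fixed at half the most. Time passes only in rows, so rows that do not move let the fingers close. It gives the time, the measured TCP pose, the force, the opening and the grip force at its end, in the units of the state.
- sense(): the state, without advancing time (a new reading comes with each control period).
- capture(name): name is "scene" or "top"; returns a dict with "frame" (384x512x3 uint8, red, green, blue), "z_map" (384x512 float32, m along the optical axis (not along the pixel's ray), 0 where there is no reading), "fx", "fy", "cx", "cy" (pixels), "R" (3x3) and "t" (3): a world point X has camera coordinates R X + t. Camera axes: x right, y down, z forward; pixel columns grow to the right and rows downward; lengths in m; the calibration is good to about 2 mm. A picture is of the moment at which its call begins.
- finish_job(): hands the job in; it is judged then, once.
Trained networks look in a picture, given as the dict that the camera call returned (one of the last four; its "shot" number tells which), for a name from the list of things; names that differ only in an ending like _2 or _b are one class to them, and where a whole thing is asked for, a point or a joint stands for the part that bears it (a point fixed in the world has none). Each returns a list of dicts, best first, with "p" (0 to 1); they miss things now and then, are a little off and sometimes report something else, mostly with a low value. They report only what shows in the picture. A call takes as long as a camera call. They do not tell look-alikes from the thing itself.
- search_frame(label, picture): "xy" ([column, row] in pixels, amid what is visible of it).
- masks_of(label, picture): "region" (384x512 bool, what is visible of it) and "xy" ([column, row] in pixels, amid what is visible of it).
The state is a dict: "time_s": time; "joints": joint angles; "joint_velocities": joint speeds; "effort": joint torques, N m; "tcp_pos": TCP position; "ee_rot": TCP orientation; "wrist_force": force on the tool from outside, world axes, zero at the start; "moment": the same for the moment, N m; "gripper_width": opening from 0.0 (shut) to 1.0 (fully open); "gripper_force": force on a finger pad.
Only numpy, scipy, OpenCV 4.12 (cv2) and the standard library are available. Lean on these libraries where they do the work, as an engineer would, in place of code of your own. Each camera call takes 0.05 s, during which the arm holds its last target. There are 200 camera calls.

## Working session

There is one attempt and no reset: what is moved stays moved. The work goes in short steps, Python scripts to look and compute and a tool call to move; the robot and the scene stay as the last step left them, time stands still between calls to the robot, and variables do not carry over. Pictures are saved under pics/ and viewed, at most 10 in all, crops included, and the job is handed in when it is done.

Besides the shell and the picture viewer there is one more tool, called after "Call:" by a JSON object that holds its "method" and its "body". drive_tool: Moves the arm, as the interface text tells. Its arguments: {"type":"object","properties":{"rows":{"type":"array"}},"required":["rows"]}

```bash
ls; mkdir -p pics; cat > h.py <<'E'
import numpy as np, cv2
from station import *
def pts(c,mask=None):
    z=c["z_map"]; m=(z>0) if mask is None else (mask&(z>0))
    v,u=np.nonzero(m); d=z[v,u]
    P=np.stack([(u-c["cx"])/c["fx"]*d,(v-c["cy"])/c["fy"]*d,d],1)
    return (P-c["t"])@c["R"]
def save(c,n): cv2.imwrite("pics/"+n,cv2.cvtColor(c["frame"],cv2.COLOR_RGB2BGR))
E
python3 - <<'E'
from h import *
fr=[]
for n in ("scene","top"):
    c=capture(n); fr.append(c["frame"])
    print(n,c["fx"],np.round(c["R"],3).tolist(),np.round(c["t"],3))
    for l in ("stand","cradle","spool_big","spool_small","cap","glue","tape","scissors"):
        for r in masks_of(l,c)[:3]:
            P=pts(c,r["region"])
            if len(P): print(l,round(r["p"],2),np.round(r["xy"]),len(P),np.round(np.percentile(P,[3,50,97],axis=0),3).tolist())
cv2.imwrite("pics/a.png",cv2.cvtColor(fr[0],cv2.COLOR_RGB2BGR));cv2.imwrite("pics/b.png",cv2.cvtColor(fr[1],cv2.COLOR_RGB2BGR))
s=sense();print({k:np.round(v,3).tolist() for k,v in s.items()})
E
```

```text
pics
scene 429.5296735567824 [[0.148, 0.989, 0.019], [0.642, -0.081, -0.763], [-0.753, 0.124, -0.646]] [-0.095 -0.29   1.467]
stand 0.81 [308. 159.] 1734 [[0.315, 0.115, 0.006], [0.371, 0.173, 0.016], [0.409, 0.258, 0.125]]
stand 0.77 [139. 232.] 2942 [[0.55, -0.313, 0.007], [0.605, -0.25, 0.015], [0.644, -0.173, 0.125]]
cradle 0.91 [332. 210.] 1753 [[0.535, 0.083, 0.001], [0.572, 0.203, 0.011], [0.593, 0.329, 0.034]]
spool_big 0.93 [372. 192.] 402 [[0.545, 0.279, 0.036], [0.578, 0.292, 0.069], [0.598, 0.308, 0.089]]
spool_big 0.61 [334. 210.] 1821 [[0.536, 0.083, 0.001], [0.571, 0.207, 0.011], [0.594, 0.33, 0.034]]
spool_small 0.57 [337. 194.] 252 [[0.542, 0.195, 0.034], [0.57, 0.21, 0.061], [0.584, 0.225, 0.075]]
cap 0.8 [296. 196.] 382 [[0.532, 0.095, 0.02], [0.566, 0.117, 0.063], [0.574, 0.153, 0.072]]
glue 0.67 [281. 252.] 758 [[0.714, 0.022, 0.008], [0.732, 0.039, 0.063], [0.741, 0.06, 0.11]]
tape 0.61 [245. 168.] 361 [[0.355, -0.025, 0.002], [0.392, 0.004, 0.016], [0.417, 0.034, 0.022]]
scissors 0.86 [197. 298.] 836 [[0.679, -0.171, 0.0], [0.785, -0.137, 0.009], [0.822, -0.107
[... 1030 characters left out ...]
528 [[0.354, -0.023, -0.0], [0.384, 0.006, 0.02], [0.417, 0.037, 0.023]]
tape 0.6 [335. 100.] 803 [[0.672, -0.169, 0.002], [0.777, -0.135, 0.01], [0.818, -0.105, 0.013]]
scissors 0.62 [335. 100.] 831 [[0.67, -0.17, 0.001], [0.776, -0.134, 0.01], [0.817, -0.103, 0.013]]
{'time_s': 0.9, 'joints': [-59.153, 22.039, 0.453, 0.001, -68.413, -14.817], 'joint_velocities': [-0.029, 0.023, -0.046, 0.043, 0.068, -0.037], 'effort': [-0.0, -39.045, 18.762, 4.224, 0.016, -0.0], 'tcp_pos': [0.173, -0.601, 0.242], 'ee_rot': [[-0.961, -0.276, -0.0], [-0.276, 0.961, -0.0], [0.0, -0.0, -1.0]], 'wrist_force': [0.144, 1.032, 0.406], 'moment': [-0.031, -0.04, -0.002], 'gripper_force': 0.0, 'gripper_width': 0.996}
```

View pics/a.png

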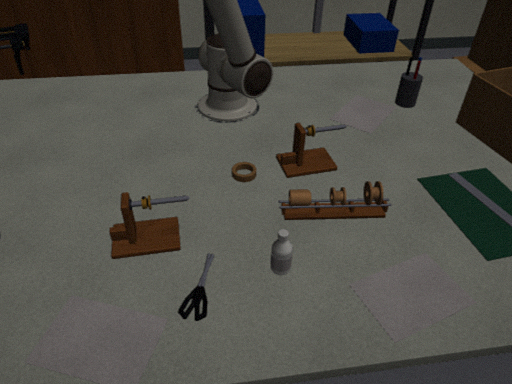

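View pics/b.png

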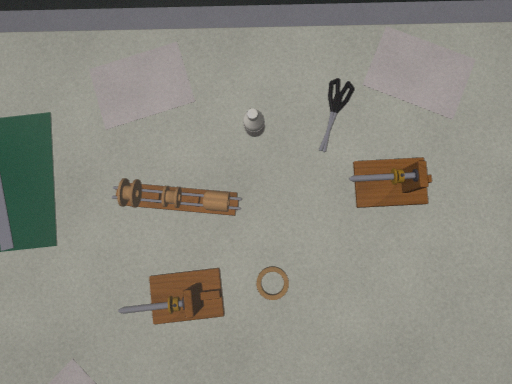

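Two stands are visible. The one on the robot's right (top image about 390,182) has its rod pointing to +y, and the cradle holds the cap (214,201), small spool (174,195) and big spool (132,191). Next I'll fit the axes and work out which way the cap faces.

```bash
python3 - <<'E'
from h import *
def line(P):
    for _ in range(4):
        m=np.median(P,0) if _==0 else P.mean(0); d=np.linalg.svd(P-P.mean(0),full_matrices=False)[2][0]; d*=np.sign(d[1])
        r=np.linalg.norm(np.cross(P-P.mean(0),d),axis=1); P=P[r<max(.006,2*np.median(r))] if _<3 else P
    return P.mean(0),d,P
for n in ("top","scene"):
    c=capture(n); A=pts(c)
    b=(A[:,0]>.53)&(A[:,0]<.66)&(A[:,1]>-.24)&(A[:,1]<-.10)&(A[:,2]>.09)&(A[:,2]<.13)
    m,d,P=line(A[b]); t=(P-m)@d
    print(n,"rod",m.round(4),d.round(4),len(P),"ends",(m+d*np.percentile(t,1)).round(4),(m+d*t.max()).round(4))
    # profile along rod: lateral spread
    B=A[(A[:,0]>.53)&(A[:,0]<.66)&(A[:,1]>-.33)&(A[:,1]<-.10)&(A[:,2]>.10)&(A[:,2]<.14)]
    s=(B-m)@d
    for k in np.arange(-.1,.07,.006):
        q=B[(s>k)&(s<k+.006)]
        if len(q): print(" y%.3f n%d zmax %.3f x %.3f..%.3f"%((m+d*k)[1],len(q),q[:,2].max(),q[:,0].min(),q[:,0].max()))
    b=(A[:,0]>.51)&(A[:,0]<.62)&(A[:,1]>.06)&(A[:,1]<.36)
    for nm,lo,hi,z in(("cap",.08,.16,.045),("small",.18,.24,.04),("big",.26,.33,.045)):
        Q=A[b&(A[:,1]>lo)&(A[:,1]<hi)&(A[:,2]>z)]
        T=Q[Q[:,2]>np.percentile(Q[:,2],97)-.006]
        print(nm,len(Q),np.percentile(Q,[1,99],axis=0).round(4).tolist(),"top mean",T.mean(0).round(4))
    if n=="top":
        print("rails",line(A[b&(A[:,2]>.028)&(A[:,2]<.036)])[:2], "board",)
        i1=cv2.resize(c["frame"][170:225,100:250],None,fx=5,fy=5,interpolation=2)
    else: i2=cv2.resize(c["frame"][170:225,270:400],(750,317),interpolation=2)
    if n=="scene": cv2.imwrite("pics/c.png",cv2.cvtColor(np.vstack([i1,i2]),cv2.COLOR_RGB2BGR))
E
```

```text
top rod [ 0.5905 -0.1926  0.1172] [-0.0339  0.996  -0.0821] 348 ends [ 0.5921 -0.239   0.121 ] [ 0.5887 -0.1401  0.1128]
 y-0.286 n19 zmax 0.128 x 0.572..0.616
 y-0.280 n80 zmax 0.130 x 0.570..0.618
 y-0.274 n101 zmax 0.130 x 0.570..0.618
 y-0.268 n128 zmax 0.129 x 0.570..0.619
 y-0.262 n43 zmax 0.123 x 0.583..0.606
 y-0.256 n23 zmax 0.119 x 0.588..0.599
 y-0.250 n21 zmax 0.119 x 0.588..0.599
 y-0.244 n17 zmax 0.127 x 0.582..0.603
 y-0.238 n48 zmax 0.130 x 0.581..0.605
 y-0.232 n37 zmax 0.127 x 0.580..0.605
 y-0.226 n83 zmax 0.128 x 0.577..0.607
 y-0.221 n21 zmax 0.120 x 0.587..0.598
 y-0.215 n18 zmax 0.121 x 0.587..0.596
 y-0.209 n23 zmax 0.118 x 0.587..0.596
 y-0.203 n19 zmax 0.119 x 0.587..0.596
 y-0.197 n18 zmax 0.118 x 0.587..0.596
 y-0.191 n22 zmax 0.119 x 0.585..0.596
 y-0.185 n22 zmax 0.118 x 0.585..0.597
 y-0.179 n20 zmax 0.119 x 0.585..0.595
 y-0.173 n20 zmax 0.119 x 0.585..0.595
 y-0.167 n19 zmax 0.118 x 0.585..0.595
 y-0.161 n19 zmax 0.118 x 0.583..0.595
 y-0.155 n25 zmax 0.118 x 0.583..0.595
 y-0.149 n17 zmax 0.118 x 0.584..0.593
 y-0.143 n5 zmax 0.115 x 0.587..0.591
cap
[... 1056 characters left out ...]
 n18 zmax 0.119 x 0.589..0.599
 y-0.197 n16 zmax 0.117 x 0.589..0.598
 y-0.191 n14 zmax 0.116 x 0.590..0.596
 y-0.185 n17 zmax 0.117 x 0.588..0.598
 y-0.179 n15 zmax 0.118 x 0.588..0.597
 y-0.173 n14 zmax 0.117 x 0.590..0.598
 y-0.167 n18 zmax 0.117 x 0.585..0.596
 y-0.161 n15 zmax 0.118 x 0.590..0.598
 y-0.155 n15 zmax 0.118 x 0.588..0.596
 y-0.149 n10 zmax 0.117 x 0.587..0.595
 y-0.143 n6 zmax 0.114 x 0.587..0.592
cap 333 [[0.5354, 0.0941, 0.0458], [0.5749, 0.1429, 0.0723]] top mean [0.5562 0.118  0.0693]
small 232 [[0.5413, 0.1946, 0.0418], [0.5857, 0.2251, 0.0756]] top mean [0.5655 0.2097 0.0731]
big 363 [[0.5427, 0.2785, 0.0456], [0.6005, 0.3098, 0.0909]] top mean [0.5738 0.2957 0.0878]
```

View pics/c.png

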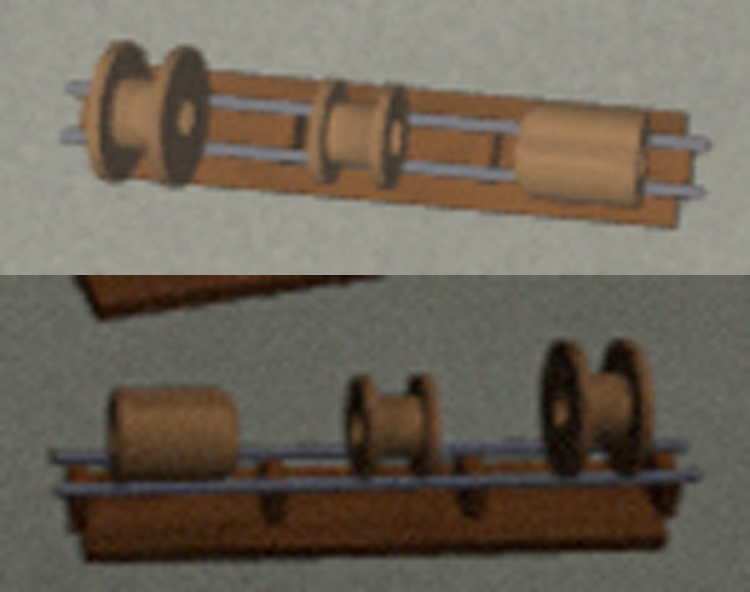

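The cap's open end (sharp, dark) faces -y and its bevelled end faces +y, so it needs no turn-around. I'm moving over the big spool.

Call:
{"method": "drive_tool", "body": {"rows": [[57, 16, 36, -3, 0, 0, -0.015], [57, 16, 36, -3, 0, 0, -0.015], [57, 16, 36, -3, 0, 0, -0.015], [57, 16, 36, -3, 0, 0, -0.015], [57, 16, 36, -3, 0, 0, -0.015]]}}

```text
time_s: 1.42
tcp_pos: [0.2529, -0.4191, 0.2265]
ee_rot: [[-0.979, -0.202, 0.0], [-0.202, 0.979, -0.0], [-0.0, -0.0, -1.0]]
wrist_force: [0.8, 0.4, 0.1]
gripper_width: 0.704
gripper_force: 0.0
```

Call:
{"method": "drive_tool", "body": {"rows": [[57, 16, 36, -3, 0, 0, -0.015], [57, 16, 36, -3, 0, 0, -0.015], [57, 16, 36, -3, 0, 0, -0.015], [57, 16, 36, -3, 0, 0, -0.015], [57, 16, 36, -3, 0, 0, -0.015]]}}

```text
time_s: 1.83
tcp_pos: [0.333, -0.239, 0.2119]
ee_rot: [[-0.992, -0.128, 0.001], [-0.128, 0.992, -0.0], [-0.001, -0.001, -1.0]]
wrist_force: [-0.0, 0.7, -0.8]
gripper_width: 0.578
gripper_force: 0.0
```

Call:
{"method": "drive_tool", "body": {"rows": [[57, 16, 36, -3, 0, 0, -0.015], [57, 16, 36, -3, 0, 0, -0.015], [57, 16, 36, -3, 0, 0, -0.015], [57, 16, 36, -3, 0, 0, -0.015], [57, 16, 36, -3, 0, 0, -0.015]]}}

```text
time_s: 2.25
tcp_pos: [0.4131, -0.0586, 0.197]
ee_rot: [[-0.999, -0.055, 0.002], [-0.055, 0.999, 0.0], [-0.002, 0.0, -1.0]]
wrist_force: [1.3, 0.2, -0.9]
gripper_width: 0.569
gripper_force: 0.0
```

Call:
{"method": "drive_tool", "body": {"rows": [[57, 16, 36, -3, 0, 0, -0.015], [57, 16, 36, -3, 0, 0, -0.015], [57, 16, 36, -3, 0, 0, -0.015], [57, 16, 36, -3, 0, 0, -0.015], [57, 16, 36, -3, 0, 0, -0.015]]}}

```text
time_s: 2.67
tcp_pos: [0.4931, 0.1214, 0.1817]
ee_rot: [[-1.0, 0.02, 0.001], [0.02, 1.0, 0.0], [-0.001, 0.0, -1.0]]
wrist_force: [0.6, -0.4, 0.5]
gripper_width: 0.569
gripper_force: 0.0
```

Call:
{"method": "drive_tool", "body": {"rows": [[57, 16, 36, -3, 0, 0, -0.015], [57, 16, 36, -3, 0, 0, -0.015], [57, 16, 36, -3, 0, 0, -0.015], [57, 16, 34, -3, 0, 0, -0.015], [57, 14, 30, -3, 0, 0, -0.015]]}}

```text
time_s: 3.08
tcp_pos: [0.5714, 0.2938, 0.1663]
ee_rot: [[-0.995, 0.095, 0.001], [0.095, 0.995, 0.0], [-0.0, 0.0, -1.0]]
wrist_force: [0.7, 0.0, -0.8]
gripper_width: 0.567
gripper_force: 0.0
```

Call:
{"method": "drive_tool", "body": {"rows": [[57, 0.5, 1, -25, 0, 0, 0], [57, 0, 0, -25, 0, 0, 0], [57, 0, 0, -25, 0, 0, 0], [30, 0, 0, 0, 0, 0, 0], [30, 0, 0, 0, 0, 0, 0]]}}

```text
time_s: 3.5
tcp_pos: [0.5707, 0.2919, 0.0905]
ee_rot: [[-0.996, 0.095, -0.002], [0.095, 0.996, -0.002], [0.002, -0.003, -1.0]]
wrist_force: [0.1, -0.1, 0.3]
gripper_width: 0.491
gripper_force: 0.0
```

Call:
{"method": "drive_tool", "body": {"rows": [[20, 0, 0, 0, 0, 0, 0], [10, 0, 0, 0, 0, 0, 0], [10, 0, 0, 0, 0, 0, 0], [10, 0, 0, 0, 0, 0, 0]]}}

```text
time_s: 3.83
tcp_pos: [0.5722, 0.293, 0.0937]
ee_rot: [[-0.995, 0.095, 0.004], [0.095, 0.995, 0.003], [-0.003, 0.003, -1.0]]
wrist_force: [0.3, -0.1, 2.8]
gripper_width: 0.348
gripper_force: 30.0
```

Call:
{"method": "drive_tool", "body": {"rows": [[10, 0, 0, 20, 0, 0, 0], [10, 0, 0, 30, 0, 0, 0], [10, 0, -20, 20, 0, 0, 0.01], [10, 1, -37, 0, 0, 0, 0.01], [10, 1, -37, 0, 0, 0, 0.01]]}}

```text
time_s: 4.25
tcp_pos: [0.5737, 0.1987, 0.164]
ee_rot: [[-0.998, 0.062, 0.004], [0.062, 0.998, 0.003], [-0.004, 0.003, -1.0]]
wrist_force: [0.4, 0.2, -1.1]
gripper_width: 0.35
gripper_force: 30.0
```

Call:
{"method": "drive_tool", "body": {"rows": [[10, 1, -37, 0, 0, 0, 0.01], [10, 2, -37, 0, 0, 0, 0.02], [10, 2, -37, 0, 0, 0, 0.02], [10, 2, -37, 0, 0, 0, 0.02], [10, 2, -37, 0, 0, 0, 0.02]]}}

```text
time_s: 4.67
tcp_pos: [0.5818, 0.0116, 0.1624]
ee_rot: [[-1.0, -0.026, 0.001], [-0.026, 1.0, 0.0], [-0.001, 0.0, -1.0]]
wrist_force: [1.3, 0.1, -0.7]
gripper_width: 0.348
gripper_force: 30.0
```

Call:
{"method": "drive_tool", "body": {"rows": [[10, 2, -37, 0, 0, 0, 0.02], [10, 2, -30, -10, 0, 0, 0.007], [10, 1, -20, -10, 0, 0, 0], [10, 0, 0, 0, 0, 0, 0], [10, 0, 0, 0, 0, 0, 0]]}}

```text
time_s: 5.08
tcp_pos: [0.5866, -0.0748, 0.1414]
ee_rot: [[-0.999, -0.049, -0.001], [-0.049, 0.999, 0.0], [0.001, 0.0, -1.0]]
wrist_force: [0.2, 0.2, -0.9]
gripper_width: 0.349
gripper_force: 30.0
```

```bash
cat > m.py <<'E'
from h import *
import sys
zlo=float(sys.argv[1]); ylo,yhi=float(sys.argv[2]),float(sys.argv[3]); out=sys.argv[4]
print(sense()["tcp_pos"],sense()["wrist_force"])
ims=[]
for n in("top","scene"):
    c=capture(n);A=pts(c)
    for l in sys.argv[5:]:
        for r in masks_of(l,c)[:2]:
            P=pts(c,r["region"])
            if len(P)>20: print(n,l,round(r["p"],2),len(P),np.percentile(P,[2,50,98],axis=0).round(4).tolist())
    b=(A[:,0]>.53)&(A[:,0]<.66)&(A[:,2]>.104)&(A[:,2]<.122)&(A[:,1]>-.22)&(A[:,1]<-.146)
    B=A[b]
    if len(B)>20: print(" rod x(y) fit",np.polyfit(B[:,1]+.14,B[:,0],1).round(4),len(B))
    b=(A[:,0]>.53)&(A[:,0]<.66)&(A[:,1]>ylo)&(A[:,1]<yhi)&(A[:,2]>zlo)
    uv=(np.array([.59,-.15,.11])@c["R"].T+c["t"]);u=int(uv[0]/uv[2]*c["fx"]+c["cx"]);v=int(uv[1]/uv[2]*c["fy"]+c["cy"])
    u=np.clip(u,65,447);v=np.clip(v,50,334)
    ims.append(cv2.resize(c["frame"][v-50:v+50,u-65:u+65],(650,300) if 0 else (390,300),interpolation=2))
cv2.imwrite("pics/"+out,cv2.cvtColor(np.hstack(ims),cv2.COLOR_RGB2BGR))
E
python3 m.py .05 -.13 -.05 d.png spool_big
```

```text
[ 0.58655424 -0.0748021   0.14139123] [ 0.24591928  0.23191888 -0.86987887]
 rod x(y) fit [-0.0922  0.5848] 52
scene spool_big 0.75 227 [[0.4832, -0.0881, 0.0019], [0.5975, -0.0722, 0.1219], [0.6144, -0.058, 0.1396]]
 rod x(y) fit [-0.0449  0.5919] 190
```

View pics/d.png

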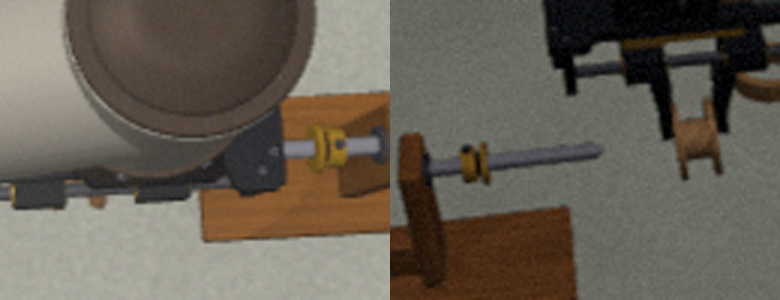

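The spool hangs level in the hand (right crop about 697,140), with its bore roughly at the height of the rod tip (600,150). One numeric check of x, then I'll thread it.

```bash
python3 - <<'E'
from h import *
c=capture("scene");A=pts(c)
B=A[(A[:,1]>-.1)&(A[:,1]<-.05)&(A[:,0]>.53)&(A[:,0]<.66)&(A[:,2]>.07)&(A[:,2]<.125)]
print(len(B),np.percentile(B,[1,5,50,95,99],axis=0).round(4).tolist())
for z in np.arange(.08,.125,.008):
    q=B[(B[:,2]>z)&(B[:,2]<z+.008)]
    if len(q): print(z.round(3),len(q),q[:,0].max().round(4),q[:,1].min().round(4),q[:,1].max().round(4))
R=A[(A[:,0]>.53)&(A[:,0]<.66)&(A[:,1]>-.215)&(A[:,1]<-.136)&(A[:,2]>.1)&(A[:,2]<.122)]
print("rod",[(round(y,3),R[(R[:,1]>y)&(R[:,1]<y+.01)].max(0).round(4)[[0,2]].tolist(),R[(R[:,1]>y)&(R[:,1]<y+.01)].mean(0).round(4)[[0,2]].tolist()) for y in np.arange(-.215,-.14,.01)],R[:,1].max())
E
```

```text
167 [[0.5736, -0.0863, 0.0913], [0.5839, -0.0852, 0.0981], [0.5987, -0.0722, 0.1162], [0.6141, -0.0579, 0.1243], [0.6151, -0.0559, 0.1249]]
0.08 1 0.5847 -0.0605 -0.0605
0.088 5 0.6103 -0.0866 -0.0599
0.096 14 0.6148 -0.0858 -0.056
0.104 37 0.6145 -0.087 -0.0559
0.112 49 0.6161 -0.0862 -0.0579
0.12 61 0.615 -0.0858 -0.052
rod [(np.float64(-0.215), [0.5987, 0.1166], [0.5954, 0.1135]), (np.float64(-0.205), [0.5986, 0.1184], [0.5943, 0.1135]), (np.float64(-0.195), [0.5972, 0.1182], [0.5943, 0.1137]), (np.float64(-0.185), [0.5968, 0.1181], [0.5938, 0.1132]), (np.float64(-0.175), [0.5967, 0.1167], [0.5926, 0.1134]), (np.float64(-0.165), [0.5972, 0.1183], [0.5927, 0.1137]), (np.float64(-0.155), [0.5961, 0.1175], [0.5925, 0.1133]), (np.float64(-0.145), [0.5921, 0.1157], [0.5894, 0.1118])] -0.14085058539888776
```

Call:
{"method": "drive_tool", "body": {"rows": [[10, 2, -25, 0, 0, 0, 0], [10, 1, -20, 0, 0, 0, 0], [10, 0.2, -4, 0, 0, 0, 0], [10, 0.2, -4, 0, 0, 0, 0], [10, 0.2, -4, 0, 0, 0, 0]]}}

```text
time_s: 5.75
tcp_pos: [0.5909, -0.1301, 0.1417]
ee_rot: [[-0.999, -0.053, 0.0], [-0.053, 0.999, 0.0], [-0.0, 0.0, -1.0]]
wrist_force: [-0.7, -0.5, -0.9]
gripper_width: 0.343
gripper_force: 30.0
```

Call:
{"method": "drive_tool", "body": {"rows": [[10, 0.2, -4, 0, 0, 0, 0], [10, 0.2, -4, 0, 0, 0, 0], [10, 0, 0, 0, 0, 0, 0]]}}

```text
time_s: 6.0
tcp_pos: [0.5912, -0.1388, 0.1416]
ee_rot: [[-0.999, -0.052, 0.0], [-0.052, 0.999, -0.0], [-0.0, -0.0, -1.0]]
wrist_force: [-0.8, 1.2, -0.8]
gripper_width: 0.348
gripper_force: 30.0
```

Call:
{"method": "drive_tool", "body": {"rows": [[10, 0.3, -8, 0, 0, 0, 0], [10, 0.4, -8, 0, 0, 0, 0], [10, 0.4, -8, 0, 0, 0, 0], [10, 0.4, -8, 0, 0, 0, 0], [10, 0, 0, 0, 0, 0, 0]]}}

```text
time_s: 6.42
tcp_pos: [0.5926, -0.1724, 0.1415]
ee_rot: [[-0.999, -0.05, 0.0], [-0.05, 0.999, -0.0], [0.0, -0.0, -1.0]]
wrist_force: [-0.5, 0.1, -0.4]
gripper_width: 0.347
gripper_force: 30.0
```

Call:
{"method": "drive_tool", "body": {"rows": [[10, 0.3, -8, 0, 0, 0, 0], [10, 0, -4, 0, 0, 0, 0], [10, 0, 0, 0, 0, 0, 0]]}}

```text
time_s: 6.67
tcp_pos: [0.5929, -0.1836, 0.1415]
ee_rot: [[-0.999, -0.051, -0.0], [-0.051, 0.999, -0.0], [0.0, -0.0, -1.0]]
wrist_force: [-0.9, -0.1, -0.6]
gripper_width: 0.347
gripper_force: 30.0
```

Call:
{"method": "drive_tool", "body": {"rows": [[45, 0, 0, 0, 0, 0, 0], [45, 0, 0, 0, 0, 0, 0], [45, 0, 0, 0, 0, 0, 0], [45, 0, 0, 10, 0, 0, 0], [45, 0, 0, 20, 0, 0, 0]]}}

```text
time_s: 7.08
tcp_pos: [0.5914, -0.1821, 0.1698]
ee_rot: [[-0.999, -0.052, -0.006], [-0.052, 0.999, 0.001], [0.006, 0.001, -1.0]]
wrist_force: [0.2, 1.3, -0.1]
gripper_width: 0.445
gripper_force: 0.0
```

Call:
{"method": "drive_tool", "body": {"rows": [[57, 0, 0, 28, 0, 0, 0], [57, -3, 40, 0, 0, 0, -0.015], [57, -3, 40, 0, 0, 0, -0.015], [57, -3, 40, 0, 0, 0, -0.015], [57, -3, 40, 0, 0, 0, -0.015]]}}

```text
time_s: 7.5
tcp_pos: [0.5808, -0.0211, 0.2009]
ee_rot: [[-1.0, 0.009, 0.002], [0.009, 1.0, 0.0], [-0.002, 0.0, -1.0]]
wrist_force: [0.3, 0.6, 0.4]
gripper_width: 0.567
gripper_force: 0.0
```

Call:
{"method": "drive_tool", "body": {"rows": [[57, -3, 40, 0, 0, 0, -0.015], [57, -3, 40, 0, 0, 0, -0.015], [57, -3, 40, 0, 0, 0, -0.015], [57, -3, 40, 0, 0, 0, -0.015], [57, -3, 40, 0, 0, 0, -0.015]]}}

```text
time_s: 7.92
tcp_pos: [0.5655, 0.1796, 0.2009]
ee_rot: [[-0.997, 0.083, 0.002], [0.083, 0.997, 0.001], [-0.001, 0.001, -1.0]]
wrist_force: [0.8, -0.5, 0.3]
gripper_width: 0.572
gripper_force: 0.0
```

Call:
{"method": "drive_tool", "body": {"rows": [[57, -2.5, 34, -20, 0, 0, -0.012], [57, 0, 0, -35, 0, 0, 0], [57, 0, 0, 0, 0, 0, 0]]}}

```text
time_s: 8.17
tcp_pos: [0.5595, 0.2121, 0.1393]
ee_rot: [[-0.996, 0.093, -0.01], [0.093, 0.996, -0.004], [0.009, -0.005, -1.0]]
wrist_force: [-1.7, -1.0, -1.6]
gripper_width: 0.565
gripper_force: 0.0
```

```bash
python3 m.py .05 -.13 -.05 e.png spool_big spool_small
```

```text
[0.5595203  0.2120859  0.13930053] [-1.7432318  -1.00685103 -1.64437749]
top spool_big 0.82 577 [[0.565, -0.2039, 0.0154], [0.589, -0.1842, 0.1222], [0.6198, -0.1672, 0.1384]]
 rod x(y) fit [-0.0058  0.5887] 317
scene spool_big 0.57 344 [[0.4351, -0.2137, -0.0014], [0.6003, -0.1866, 0.1174], [0.6192, -0.1677, 0.1375]]
scene spool_small 0.67 220 [[0.5277, 0.1948, 0.0015], [0.5711, 0.209, 0.061], [0.5846, 0.2311, 0.0761]]
scene spool_small 0.46 831 [[0.6196, 0.0214, -0.0001], [0.731, 0.04, 0.0597], [0.741, 0.0728, 0.1113]]
 rod x(y) fit [-0.018   0.5996] 240
```

View pics/e.png

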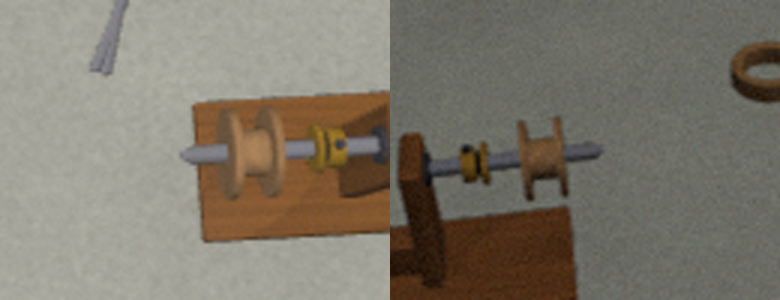

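Big spool is on the rod (left crop 250,150), clear of the washer. Now the small one.

Call:
{"method": "drive_tool", "body": {"rows": [[57, 0, 0, -30, 0, 0, 0], [57, 0, 0, -20, 0, 0, 0], [57, 0, 0, -11, 0, 0, 0], [57, 0, 0, 0, 0, 0, 0], [57, 0, 0, 0, 0, 0, 0]]}}

```text
time_s: 8.88
tcp_pos: [0.5642, 0.2111, 0.0844]
ee_rot: [[-0.995, 0.095, 0.001], [0.095, 0.995, 0.0], [-0.001, 0.0, -1.0]]
wrist_force: [-0.6, 0.4, 0.3]
gripper_width: 0.575
gripper_force: 0.0
```

Call:
{"method": "drive_tool", "body": {"rows": [[57, 0, 0, -1.5, 0, 0, 0], [20, 0, 0, 0, 0, 0, 0], [10, 0, 0, 0, 0, 0, 0], [10, 0, 0, 0, 0, 0, 0], [10, 0, 0, 0, 0, 0, 0]]}}

```text
time_s: 9.3
tcp_pos: [0.5637, 0.2116, 0.0826]
ee_rot: [[-0.995, 0.095, 0.001], [0.095, 0.995, 0.001], [-0.001, 0.001, -1.0]]
wrist_force: [0.4, 0.9, 0.5]
gripper_width: 0.35
gripper_force: 0.1
```

Call:
{"method": "drive_tool", "body": {"rows": [[10, 0, 0, 0, 0, 0, 0], [10, 0, 0, 0, 0, 0, 0]]}}

```text
time_s: 9.47
tcp_pos: [0.5637, 0.2116, 0.0826]
ee_rot: [[-0.996, 0.095, 0.001], [0.095, 0.996, 0.0], [-0.001, 0.0, -1.0]]
wrist_force: [-0.9, 0.1, 2.2]
gripper_width: 0.34
gripper_force: 30.0
```

Call:
{"method": "drive_tool", "body": {"rows": [[10, 0, 0, 20, 0, 0, 0], [10, 0, 0, 30, 0, 0, 0], [10, 2, -24, 20, 0, 0, 0.013], [10, 3, -37, 0, 0, 0, 0.018], [10, 3, -37, 0, 0, 0, 0.018]]}}

```text
time_s: 9.88
tcp_pos: [0.5721, 0.1135, 0.1537]
ee_rot: [[-0.999, 0.043, 0.003], [0.043, 0.999, 0.002], [-0.003, 0.002, -1.0]]
wrist_force: [0.1, -0.6, -0.9]
gripper_width: 0.342
gripper_force: 30.0
```

Call:
{"method": "drive_tool", "body": {"rows": [[10, 3, -37, 0, 0, 0, 0.018], [10, 3, -37, 0, 0, 0, 0.018], [10, 3, -37, 0, 0, 0, 0.018], [10, 3, -37, 0, 0, 0, 0.018], [10, 3, -27, -7, 0, 0, 0.018]]}}

```text
time_s: 10.3
tcp_pos: [0.5868, -0.0643, 0.1462]
ee_rot: [[-0.999, -0.044, 0.002], [-0.044, 0.999, -0.0], [-0.002, -0.0, -1.0]]
wrist_force: [0.8, -0.3, -1.4]
gripper_width: 0.342
gripper_force: 30.0
```

Call:
{"method": "drive_tool", "body": {"rows": [[10, 2, -14, -5.5, 0, 0, 0.008], [10, 0, 0, 0, 0, 0, 0], [10, 0, 0, 0, 0, 0, 0], [10, 0, 0, 0, 0, 0, 0]]}}

```text
time_s: 10.63
tcp_pos: [0.5884, -0.0752, 0.1395]
ee_rot: [[-0.999, -0.052, -0.0], [-0.052, 0.999, 0.0], [0.0, 0.0, -1.0]]
wrist_force: [-0.4, 0.3, -0.9]
gripper_width: 0.338
gripper_force: 30.0
```

```bash
cat > n.py <<'E'
from h import *
import sys
y0,y1=float(sys.argv[1]),float(sys.argv[2])
c=capture("scene");A=pts(c)
B=A[(A[:,1]>y0)&(A[:,1]<y1)&(A[:,0]>.53)&(A[:,0]<.66)&(A[:,2]>.07)&(A[:,2]<.145)]
for z in np.arange(.08,.14,.008):
    q=B[(B[:,2]>z)&(B[:,2]<z+.008)]
    if len(q): print(z.round(3),len(q),q[:,0].max().round(4),q[:,1].min().round(4),q[:,1].max().round(4))
for l in sys.argv[3:]:
    r=masks_of(l,c)
    if r: P=pts(c,r[0]["region"]);print(l,r[0]["p"],np.percentile(P,[2,50,98],axis=0).round(4).tolist())
s=sense();print(s["tcp_pos"])
E
python3 n.py -.1 -.05 spool_small
```

```text
0.088 4 0.5965 -0.0916 -0.0658
0.096 13 0.6081 -0.0914 -0.0621
0.104 36 0.609 -0.0913 -0.0621
0.112 58 0.6103 -0.0902 -0.0615
0.12 94 0.6062 -0.0997 -0.0542
0.128 54 0.6025 -0.0995 -0.054
0.136 29 0.6016 -0.0991 -0.0538
spool_small 0.79 [[0.434, -0.0923, 0.0003], [0.5967, -0.0763, 0.1196], [0.6096, -0.0614, 0.134]]
[ 0.58861992 -0.07464516  0.13991031]
```

Call:
{"method": "drive_tool", "body": {"rows": [[10, 1.2, -25, 0, 0, 0, 0], [10, 0.8, -18, 0, 0, 0, 0], [10, 0.2, -4, 0, 0, 0, 0], [10, 0.2, -4, 0, 0, 0, 0], [10, 0.2, -4, 0, 0, 0, 0]]}}

```text
time_s: 11.15
tcp_pos: [0.5911, -0.13, 0.1397]
ee_rot: [[-0.999, -0.053, 0.0], [-0.053, 0.999, 0.0], [-0.0, 0.0, -1.0]]
wrist_force: [-0.6, -0.2, -0.0]
gripper_width: 0.345
gripper_force: 30.0
```

Call:
{"method": "drive_tool", "body": {"rows": [[10, 0.2, -4, 0, 0, 0, 0], [10, 0.2, -4, 0, 0, 0, 0], [10, 0.2, -4, 0, 0, 0, 0], [10, 0, 0, 0, 0, 0, 0]]}}

```text
time_s: 11.48
tcp_pos: [0.5917, -0.143, 0.1395]
ee_rot: [[-0.999, -0.052, 0.0], [-0.052, 0.999, -0.0], [-0.0, -0.0, -1.0]]
wrist_force: [0.2, 0.5, -1.0]
gripper_width: 0.337
gripper_force: 30.0
```

Call:
{"method": "drive_tool", "body": {"rows": [[10, 0.2, -4, 0, 0, 0, 0], [10, 0.2, -4, 0, 0, 0, 0], [10, 0.2, -3, 0, 0, 0, 0], [10, 0.1, -2, 0, 0, 0, 0], [10, 0, 0, 0, 0, 0, 0]]}}

```text
time_s: 11.9
tcp_pos: [0.5923, -0.1562, 0.1395]
ee_rot: [[-0.999, -0.051, 0.0], [-0.051, 0.999, -0.0], [-0.0, -0.0, -1.0]]
wrist_force: [-0.8, -0.3, -0.7]
gripper_width: 0.341
gripper_force: 30.0
```

Call:
{"method": "drive_tool", "body": {"rows": [[10, 0.1, -2, 0, 0, 0, 0], [10, 0, 0, 0, 0, 0, 0]]}}

```text
time_s: 12.07
tcp_pos: [0.5924, -0.1579, 0.1395]
ee_rot: [[-0.999, -0.052, -0.0], [-0.052, 0.999, -0.0], [0.0, -0.0, -1.0]]
wrist_force: [-0.7, -0.1, -0.4]
gripper_width: 0.338
gripper_force: 30.0
```

Call:
{"method": "drive_tool", "body": {"rows": [[42, 0, 0, 0, 0, 0, 0], [42, 0, 0, 0, 0, 0, 0], [42, 0, 0, 0, 0, 0, 0], [42, 0, 0, 15, 0, 0, 0], [42, 0, 0, 20, 0, 0, 0]]}}

```text
time_s: 12.48
tcp_pos: [0.5911, -0.1575, 0.173]
ee_rot: [[-0.999, -0.052, -0.005], [-0.052, 0.999, 0.0], [0.005, 0.001, -1.0]]
wrist_force: [-0.9, 0.1, -0.4]
gripper_width: 0.416
gripper_force: 0.0
```

Call:
{"method": "drive_tool", "body": {"rows": [[42, -1, 28, 0, 0, 0, 0], [42, -1, 30, 0, 0, 0, 0], [42, 0, 0, -20, 0, 0, 0], [42, 0, 0, -14, 0, 0, 0], [42, 0, 0, 0, 0, 0, 0]]}}

```text
time_s: 12.9
tcp_pos: [0.5885, -0.0989, 0.1378]
ee_rot: [[-0.999, -0.052, -0.006], [-0.052, 0.999, 0.0], [0.006, 0.001, -1.0]]
wrist_force: [0.8, -0.4, 0.4]
gripper_width: 0.42
gripper_force: 0.0
```

Call:
{"method": "drive_tool", "body": {"rows": [[42, 0.2, -5, 0, 0, 0, 0], [42, 0.2, -4, 0, 0, 0, 0], [42, 0.2, -4, 0, 0, 0, 0], [42, 0.2, -4, 0, 0, 0, 0], [42, 0, 0, 0, 0, 0, 0]]}}

```text
time_s: 13.32
tcp_pos: [0.5916, -0.1178, 0.1413]
ee_rot: [[-0.999, -0.05, 0.001], [-0.05, 0.999, -0.0], [-0.001, -0.0, -1.0]]
wrist_force: [0.2, 0.6, 0.3]
gripper_width: 0.42
gripper_force: 0.0
```

```bash
python3 m.py .05 -.13 -.05 f.png spool_big spool_small
```

```text
[ 0.59157873 -0.11782696  0.14128492] [0.20683875 0.61215364 0.33831044]
top spool_big 0.42 30 [[0.564, -0.2164, 0.0969], [0.5684, -0.2121, 0.1175], [0.5725, -0.2112, 0.1276]]
 rod x(y) fit [-0.0028  0.5661] 32
scene spool_big 0.6 242 [[0.5777, -0.214, 0.0965], [0.6037, -0.2015, 0.1211], [0.6202, -0.185, 0.1375]]
scene spool_big 0.36 182 [[0.5448, -0.1759, 0.0634], [0.6, -0.1619, 0.1177], [0.6111, -0.1469, 0.1302]]
scene spool_small 0.7 191 [[0.4929, -0.176, 0.003], [0.6001, -0.1634, 0.1172], [0.6127, -0.1471, 0.1306]]
 rod x(y) fit [-0.088   0.5981] 303
```

View pics/f.png

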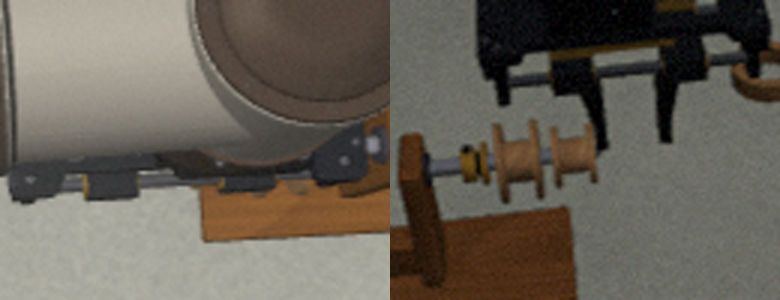

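Both spools are on the rod in the right order (right crop 518,160 and 575,155). I'll push the small one a bit further in, then fetch the cap.

Call:
{"method": "drive_tool", "body": {"rows": [[42, 0.2, -4, 0, 0, 0, 0], [42, 0.2, -4, 0, 0, 0, 0], [42, 0.2, -3, 0, 0, 0, 0], [42, 0.2, -3, 0, 0, 0, 0], [42, 0, 0, 0, 0, 0, 0]]}}

```text
time_s: 14.03
tcp_pos: [0.5921, -0.1313, 0.1405]
ee_rot: [[-0.999, -0.051, 0.0], [-0.051, 0.999, -0.0], [-0.0, -0.0, -1.0]]
wrist_force: [0.6, 0.1, -0.1]
gripper_width: 0.417
gripper_force: 0.0
```

Call:
{"method": "drive_tool", "body": {"rows": [[42, 0, 3, 10, 0, 0, 0], [42, 0, 0, 25, 0, 0, 0], [42, 0, 0, 25, 0, 0, 0], [70, -3, 20, 0, 0, 0, 0.12], [70, -3, 20, 0, 0, 0, 0.12]]}}

```text
time_s: 14.45
tcp_pos: [0.5871, -0.0877, 0.2034]
ee_rot: [[-0.957, -0.292, 0.005], [-0.292, 0.957, 0.0], [-0.005, -0.001, -1.0]]
wrist_force: [-0.8, 0.9, -0.8]
gripper_width: 0.504
gripper_force: 0.0
```

Call:
{"method": "drive_tool", "body": {"rows": [[70, -3, 20, 0, 0, 0, 0.12], [70, -3, 20, 0, 0, 0, 0.12], [70, -3, 20, 0, 0, 0, 0.12], [70, -3, 20, 0, 0, 0, 0.12], [70, -3, 20, 0, 0, 0, 0.12]]}}

```text
time_s: 14.87
tcp_pos: [0.5709, 0.0135, 0.2015]
ee_rot: [[-0.623, -0.782, 0.001], [-0.782, 0.623, 0.0], [-0.001, -0.001, -1.0]]
wrist_force: [0.5, -0.5, 0.4]
gripper_width: 0.699
gripper_force: 0.0
```

Call:
{"method": "drive_tool", "body": {"rows": [[70, -3, 20, -10, 0, 0, 0.12], [70, -3, 20, -20, 0, 0, 0.12], [70, -3, 20, -20, 0, 0, 0.12], [70, -3, 20, -20, 0, 0, 0.12], [70, -3, 26, -10, 0, 0, 0.1]]}}

```text
time_s: 15.28
tcp_pos: [0.5545, 0.1185, 0.119]
ee_rot: [[-0.094, -0.996, -0.003], [-0.996, 0.094, -0.001], [0.001, 0.003, -1.0]]
wrist_force: [-0.4, -0.0, -0.3]
gripper_width: 0.7
gripper_force: 0.0
```

Call:
{"method": "drive_tool", "body": {"rows": [[70, 0, 0, 0, 0, 0, 0], [70, 0, 0, 0, 0, 0, 0], [70, 0, 0, 0, 0, 0, 0]]}}

```text
time_s: 15.53
tcp_pos: [0.5565, 0.1186, 0.1214]
ee_rot: [[-0.099, -0.995, 0.001], [-0.995, 0.099, 0.0], [-0.0, -0.001, -1.0]]
wrist_force: [0.6, -0.2, -0.4]
gripper_width: 0.697
gripper_force: 0.0
```

```bash
python3 m.py .05 -.13 -.05 g.png spool_big spool_small cap; python3 -c "
from station import *;print(sense()['joints'])"
```

```text
[0.55645066 0.11856325 0.12139058] [ 0.56403041 -0.24887634 -0.39549918]
top spool_big 0.64 452 [[0.5649, -0.2198, 0.0931], [0.5891, -0.2114, 0.1239], [0.6178, -0.189, 0.1386]]
top spool_small 0.72 359 [[0.5712, -0.1896, 0.0944], [0.5893, -0.1751, 0.1209], [0.6098, -0.1592, 0.1313]]
 rod x(y) fit [-0.0115  0.5885] 394
scene spool_big 0.65 288 [[0.567, -0.2186, 0.0828], [0.6045, -0.2073, 0.1196], [0.6212, -0.1891, 0.1375]]
scene spool_small 0.5 207 [[0.4416, -0.1916, 0.0009], [0.6009, -0.1765, 0.1188], [0.6122, -0.1599, 0.132]]
scene cap 0.89 325 [[0.5384, 0.0943, 0.0405], [0.5677, 0.1131, 0.0619], [0.5752, 0.1424, 0.072]]
 rod x(y) fit [-0.1843  0.5939] 304
[ 2.82923851e+01  2.32101911e+01 -1.68512147e+01  1.46559011e-03
 -4.99109015e+01 -3.40187144e+01]
```

View pics/g.png

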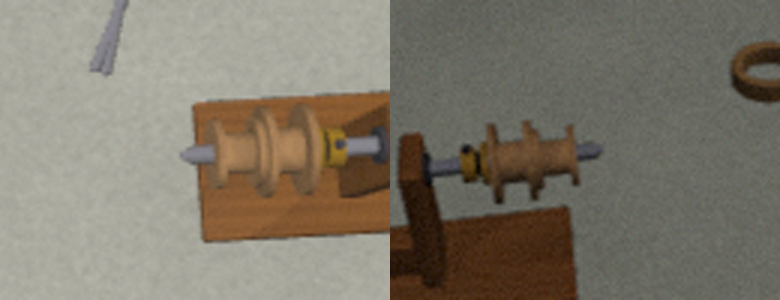

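Call:
{"method": "drive_tool", "body": {"rows": [[70, -0.5, 0, -25, 0, 0, 0], [70, 0, 0, -25, 0, 0, 0], [70, 0, 0, -16, 0, 0, 0], [70, 0, 0, 0, 0, 0, 0], [30, 0, 0, 0, 0, 0, 0]]}}

```text
time_s: 16.35
tcp_pos: [0.5553, 0.118, 0.0541]
ee_rot: [[-0.099, -0.995, -0.001], [-0.995, 0.099, -0.001], [0.001, 0.001, -1.0]]
wrist_force: [1.0, 0.6, 0.2]
gripper_width: 0.67
gripper_force: 0.0
```

Call:
{"method": "drive_tool", "body": {"rows": [[30, 0, 0, 0, 0, 0, 0], [30, 0, 0, 0, 0, 0, 0], [30, 0, 0, 0, 0, 0, 0], [30, 0, 0, 0, 0, 0, 0], [30, 0, 0, 0, 0, 0, 0]]}}

```text
time_s: 16.77
tcp_pos: [0.555, 0.1183, 0.0556]
ee_rot: [[-0.099, -0.995, -0.001], [-0.995, 0.099, -0.0], [0.0, 0.001, -1.0]]
wrist_force: [-5.4, 0.5, 6.4]
gripper_width: 0.452
gripper_force: 30.0
```

Call:
{"method": "drive_tool", "body": {"rows": [[30, 0, 0, 20, 0, 0, 0], [30, 0, 0, 30, 0, 0, 0], [30, 3, -20, 20, 0, 0, 0.017], [30, 5, -31, 0, 0, 0, 0.022], [30, 5, -31, 0, 0, 0, 0.022]]}}

```text
time_s: 17.18
tcp_pos: [0.5702, 0.0366, 0.127]
ee_rot: [[-0.034, -0.999, 0.006], [-0.999, 0.034, 0.002], [-0.002, -0.006, -1.0]]
wrist_force: [0.8, -0.5, -1.4]
gripper_width: 0.455
gripper_force: 30.0
```

Call:
{"method": "drive_tool", "body": {"rows": [[30, 5, -31, 0, 0, 0, 0.022], [30, 5, -31, 0, 0, 0, 0.022], [30, 5, -31, 0, 0, 0, 0.022], [30, 4, -28, -11, 0, 0, 0.02], [30, 0, 0, 0, 0, 0, 0]]}}

```text
time_s: 17.6
tcp_pos: [0.5873, -0.0888, 0.1121]
ee_rot: [[0.043, -0.999, -0.001], [-0.999, -0.043, -0.0], [0.0, 0.001, -1.0]]
wrist_force: [0.3, 0.6, -1.1]
gripper_width: 0.452
gripper_force: 30.0
```

Call:
{"method": "drive_tool", "body": {"rows": [[30, 0, 0, 0, 0, 0, 0], [30, 0, 0, 0, 0, 0, 0], [30, 0, 0, 0, 0, 0, 0]]}}

```text
time_s: 17.85
tcp_pos: [0.5879, -0.0839, 0.114]
ee_rot: [[0.049, -0.999, 0.001], [-0.999, -0.049, 0.0], [-0.0, -0.001, -1.0]]
wrist_force: [0.2, -0.0, -0.2]
gripper_width: 0.459
gripper_force: 30.0
```

```bash
python3 n.py -.13 -.05 cap;  python3 m.py .05 -.13 -.05 i.png cap
```

```text
0.088 4 0.6152 -0.0914 -0.074
0.096 35 0.6195 -0.1057 -0.0619
0.104 35 0.6195 -0.1034 -0.0686
0.112 5 0.6198 -0.0907 -0.0843
[ 0.58785529 -0.08359804  0.11406392]
[ 0.58785529 -0.08359804  0.11406392] [-0.27425057  0.47328872 -0.8887946 ]
 rod x(y) fit [-0.2577  0.5696] 256
 rod x(y) fit [-0.1831  0.5937] 308
```

View pics/i.png

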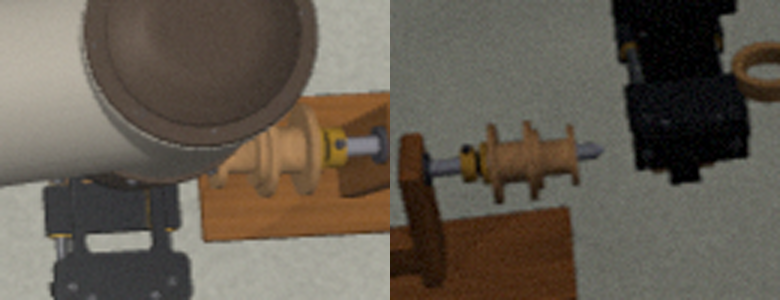

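Call:
{"method": "drive_tool", "body": {"rows": [[30, 0.8, -14, 0.5, 0, 0, 0], [30, 0.6, -13, 0, 0, 0, 0], [30, 0.2, -3, 0, 0, 0, 0], [30, 0.2, -3, 0, 0, 0, 0], [30, 0, 0, 0, 0, 0, 0]]}}

```text
time_s: 18.57
tcp_pos: [0.5892, -0.1187, 0.1139]
ee_rot: [[0.046, -0.999, -0.0], [-0.999, -0.046, 0.0], [-0.0, 0.0, -1.0]]
wrist_force: [0.1, 0.2, -0.5]
gripper_width: 0.454
gripper_force: 30.0
```

Call:
{"method": "drive_tool", "body": {"rows": [[30, 0.1, -2, 0, 0, 0, 0], [30, 0.1, -2, 0, 0, 0, 0], [30, 0, 0, 0, 0, 0, 0]]}}

```text
time_s: 18.82
tcp_pos: [0.5895, -0.1218, 0.114]
ee_rot: [[0.048, -0.999, -0.0], [-0.999, -0.048, -0.0], [0.0, 0.0, -1.0]]
wrist_force: [0.4, 0.6, -0.5]
gripper_width: 0.454
gripper_force: 30.0
```

Call:
{"method": "drive_tool", "body": {"rows": [[30, 0.1, -2, 0, 0, 0, 0], [30, 0.1, -2, 0, 0, 0, 0], [30, 0, 0, 0, 0, 0, 0]]}}

```text
time_s: 19.07
tcp_pos: [0.5897, -0.1258, 0.114]
ee_rot: [[0.048, -0.999, -0.0], [-0.999, -0.048, -0.0], [0.0, 0.0, -1.0]]
wrist_force: [0.1, -0.9, -1.3]
gripper_width: 0.454
gripper_force: 30.0
```

Call:
{"method": "drive_tool", "body": {"rows": [[30, 0.1, -2, 0, 0, 0, 0], [30, 0.1, -2, 0, 0, 0, 0], [30, 0, 0, 0, 0, 0, 0]]}}

```text
time_s: 19.32
tcp_pos: [0.5897, -0.1298, 0.1137]
ee_rot: [[0.048, -0.999, -0.001], [-0.999, -0.048, 0.0], [-0.0, 0.001, -1.0]]
wrist_force: [0.5, 0.2, -2.1]
gripper_width: 0.452
gripper_force: 30.0
```

Call:
{"method": "drive_tool", "body": {"rows": [[30, 0.1, -2, 0, 0, 0, 0], [30, 0.1, -2, 0, 0, 0, 0], [30, 0, 0, 0, 0, 0, 0]]}}

```text
time_s: 19.57
tcp_pos: [0.5897, -0.1336, 0.1132]
ee_rot: [[0.048, -0.999, -0.001], [-0.999, -0.048, 0.001], [-0.001, 0.001, -1.0]]
wrist_force: [0.3, 1.6, -5.2]
gripper_width: 0.457
gripper_force: 30.0
```

Call:
{"method": "drive_tool", "body": {"rows": [[30, 0.05, -1, 0, 0, 0, 0], [30, 0.05, -1, 0, 0, 0, 0], [30, 0, 0, 0, 0, 0, 0]]}}

```text
time_s: 19.82
tcp_pos: [0.59, -0.1359, 0.1136]
ee_rot: [[0.048, -0.999, -0.001], [-0.999, -0.048, -0.0], [0.0, 0.001, -1.0]]
wrist_force: [0.5, 0.6, -6.3]
gripper_width: 0.454
gripper_force: 30.0
```

Call:
{"method": "drive_tool", "body": {"rows": [[30, 0.05, -1, 0, 0, 0, 0], [30, 0.05, -1, 0, 0, 0, 0], [30, 0, 0, 0, 0, 0, 0]]}}

```text
time_s: 20.07
tcp_pos: [0.5901, -0.1378, 0.1138]
ee_rot: [[0.048, -0.999, -0.0], [-0.999, -0.048, 0.0], [-0.0, 0.0, -1.0]]
wrist_force: [0.4, 0.9, -6.3]
gripper_width: 0.453
gripper_force: 30.0
```

Call:
{"method": "drive_tool", "body": {"rows": [[30, 0.05, -1, 0, 0, 0, 0], [30, 0, 0, 0, 0, 0, 0]]}}

```text
time_s: 20.23
tcp_pos: [0.5902, -0.1388, 0.1139]
ee_rot: [[0.048, -0.999, -0.0], [-0.999, -0.048, -0.0], [-0.0, 0.0, -1.0]]
wrist_force: [0.2, 1.7, -5.3]
gripper_width: 0.457
gripper_force: 30.0
```

```bash
python3 n.py -.23 -.15 spool_big spool_small cap
```

```text
0.08 7 0.61 -0.2177 -0.1927
0.088 3 0.6177 -0.2193 -0.1944
0.096 46 0.621 -0.2249 -0.1507
0.104 68 0.623 -0.23 -0.1612
0.112 110 0.6218 -0.2297 -0.1811
0.12 114 0.6209 -0.2265 -0.1824
0.128 62 0.614 -0.2216 -0.1878
0.136 19 0.6044 -0.2207 -0.1933
spool_big 0.62 [[0.4953, -0.221, 0.0003], [0.6044, -0.2096, 0.1191], [0.621, -0.1911, 0.1372]]
cap 0.54 [[0.3538, -0.0253, 0.0011], [0.3928, 0.0044, 0.0165], [0.4181, 0.0334, 0.0224]]
[ 0.59022782 -0.13882878  0.11395108]
```

Call:
{"method": "drive_tool", "body": {"rows": [[30, 0.05, -1, 0, 0, 0, 0], [30, 0, 0, 0, 0, 0, 0]]}}

```text
time_s: 20.6
tcp_pos: [0.5903, -0.1393, 0.1139]
ee_rot: [[0.048, -0.999, -0.0], [-0.999, -0.048, 0.001], [-0.001, 0.0, -1.0]]
wrist_force: [-0.8, 3.8, -5.6]
gripper_width: 0.457
gripper_force: 30.0
```

Call:
{"method": "drive_tool", "body": {"rows": [[30, 0.05, -1, 0, 0, 0, 0], [30, 0, 0, 0, 0, 0, 0]]}}

```text
time_s: 20.77
tcp_pos: [0.5903, -0.1398, 0.1138]
ee_rot: [[0.048, -0.999, -0.0], [-0.999, -0.048, 0.001], [-0.001, 0.0, -1.0]]
wrist_force: [-0.8, 5.6, -5.9]
gripper_width: 0.454
gripper_force: 30.0
```

Call:
{"method": "drive_tool", "body": {"rows": [[30, 0.05, -1, 0, 0, 0, 0], [30, 0, 0, 0, 0, 0, 0]]}}

```text
time_s: 20.93
tcp_pos: [0.5903, -0.1401, 0.1138]
ee_rot: [[0.048, -0.999, -0.0], [-0.999, -0.048, 0.002], [-0.002, 0.0, -1.0]]
wrist_force: [-0.3, 8.2, -6.4]
gripper_width: 0.455
gripper_force: 30.0
```

Call:
{"method": "drive_tool", "body": {"rows": [[30, 0.05, -1, 0, 0, 0, 0], [30, 0, -1, 0, 0, 0, 0], [30, 0, 0, 0, 0, 0, 0]]}}

```text
time_s: 21.18
tcp_pos: [0.5904, -0.1407, 0.1138]
ee_rot: [[0.048, -0.999, -0.0], [-0.999, -0.048, 0.004], [-0.004, 0.0, -1.0]]
wrist_force: [0.4, 14.3, -5.3]
gripper_width: 0.453
gripper_force: 30.0
```

Call:
{"method": "drive_tool", "body": {"rows": [[30, 0, -1, 0, 0, 0, 0], [30, 0, 0, 0, 0, 0, 0], [30, 0, 0, 0, 0, 0, 0]]}}

```text
time_s: 21.43
tcp_pos: [0.5904, -0.141, 0.1138]
ee_rot: [[0.048, -0.999, -0.0], [-0.999, -0.048, 0.005], [-0.005, 0.0, -1.0]]
wrist_force: [-0.6, 15.9, -4.1]
gripper_width: 0.458
gripper_force: 30.0
```

Call:
{"method": "drive_tool", "body": {"rows": [[30, 0, -0.5, 0, 0, 0, 0], [30, 0, 0, 0, 0, 0, 0], [30, 0, 0, 0, 0, 0, 0], [30, 0, 0, 0, 0, 0, 0], [30, 0, 0, 0, 0, 0, 0]]}}

```text
time_s: 21.85
tcp_pos: [0.5904, -0.1411, 0.1137]
ee_rot: [[0.048, -0.999, -0.0], [-0.999, -0.048, 0.005], [-0.005, 0.0, -1.0]]
wrist_force: [-1.0, 17.6, -3.6]
gripper_width: 0.457
gripper_force: 30.0
```

Call:
{"method": "drive_tool", "body": {"rows": [[30, 0, 0, 0, 0, 0, 0], [30, 0, 0, 0, 0, 0, 0], [30, 0, 0, 0, 0, 0, 0], [30, 0, 0, 0, 0, 0, 0]]}}

```text
time_s: 22.18
tcp_pos: [0.5904, -0.1411, 0.1137]
ee_rot: [[0.048, -0.999, -0.0], [-0.999, -0.048, 0.005], [-0.005, 0.0, -1.0]]
wrist_force: [-1.0, 17.4, -3.9]
gripper_width: 0.462
gripper_force: 30.0
```

```bash
python3 m.py .05 -.13 -.05 j.png spool_big spool_small; python3 n.py -.23 -.15
```

```text
[ 0.59035316 -0.14108229  0.11374144] [-0.95513937 17.35276279 -3.87823019]
top spool_big 0.48 48 [[0.5629, -0.2254, 0.0901], [0.5696, -0.2206, 0.116], [0.5751, -0.2155, 0.1449]]
scene spool_big 0.66 231 [[0.4971, -0.227, 0.0001], [0.6052, -0.2123, 0.1177], [0.6209, -0.1945, 0.135]]
scene spool_small 0.53 802 [[0.6729, 0.0213, 0.0017], [0.7319, 0.0391, 0.062], [0.7409, 0.0614, 0.1111]]
 rod x(y) fit [0.1281 0.6137] 175
0.08 6 0.6045 -0.2196 -0.2186
0.088 6 0.6167 -0.2212 -0.1555
0.096 50 0.6202 -0.2267 -0.1509
0.104 60 0.623 -0.2299 -0.1503
0.112 101 0.6232 -0.2292 -0.1834
0.12 112 0.619 -0.2279 -0.1848
0.128 62 0.6147 -0.2225 -0.1899
0.136 19 0.6025 -0.2226 -0.1954
[ 0.59035014 -0.14107928  0.11375235]
```

View pics/j.png

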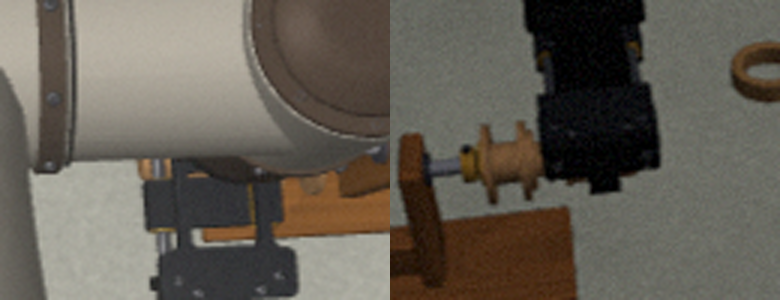

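The row bears on the washer (right crop about 487,160) and the 17 N press is held. I'll unload the hand and release.

Call:
{"method": "drive_tool", "body": {"rows": [[30, 0, 1.5, 0, 0, 0, 0], [30, 0, 1.5, 0, 0, 0, 0], [30, 0, 0, 0, 0, 0, 0]]}}

```text
time_s: 22.78
tcp_pos: [0.5903, -0.1402, 0.1138]
ee_rot: [[0.048, -0.999, -0.001], [-0.999, -0.048, 0.002], [-0.002, 0.001, -1.0]]
wrist_force: [-0.2, 9.6, -5.4]
gripper_width: 0.459
gripper_force: 30.0
```

Call:
{"method": "drive_tool", "body": {"rows": [[65, 0, 0, 0, 0, 0, 0], [65, 0, 0, 0, 0, 0, 0], [65, 0, 0, 0, 0, 0, 0], [65, 0, 0, 0, 0, 0, 0]]}}

```text
time_s: 23.12
tcp_pos: [0.5914, -0.1429, 0.1154]
ee_rot: [[0.048, -0.999, 0.002], [-0.999, -0.048, -0.001], [0.001, -0.002, -1.0]]
wrist_force: [0.4, 0.6, 0.8]
gripper_width: 0.627
gripper_force: 0.0
```

Call:
{"method": "drive_tool", "body": {"rows": [[65, 0, 0, 15, 0, 0, 0], [65, 0, 0, 30, 0, 0, 0], [65, 0, 5, 35, 0, 0, 0], [65, 0, 40, 10, 0, 0, 0], [65, -10, 40, 0, 0, 0, 0]]}}

```text
time_s: 23.53
tcp_pos: [0.5843, -0.0581, 0.209]
ee_rot: [[0.045, -0.999, 0.011], [-0.999, -0.045, -0.001], [0.001, -0.011, -1.0]]
wrist_force: [0.7, 0.6, 0.3]
gripper_width: 0.652
gripper_force: 0.0
```

Call:
{"method": "drive_tool", "body": {"rows": [[65, -10, 40, 0, 0, 0, 0], [65, -10, 40, 0, 0, 0, 0], [65, -10, 40, 0, 0, 0, 0], [65, 0, 20, 0, 0, 0, 0], [65, 0, 0, 0, 0, 0, 0]]}}

```text
time_s: 23.95
tcp_pos: [0.5509, 0.086, 0.2052]
ee_rot: [[0.053, -0.999, 0.003], [-0.999, -0.053, 0.001], [-0.001, -0.003, -1.0]]
wrist_force: [-0.4, -0.3, 0.0]
gripper_width: 0.653
gripper_force: 0.0
```

```bash
python3 m.py .05 -.13 -.05 k.png spool_big spool_small cap; python3 n.py -.23 -.1
```

```text
[0.55086904 0.08604008 0.20520789] [-0.44049824 -0.31093789  0.01950445]
top spool_big 0.71 515 [[0.5645, -0.2341, 0.016], [0.5893, -0.2144, 0.1238], [0.6222, -0.1915, 0.1385]]
top spool_big 0.29 2323 [[0.5447, -0.3174, 0.0116], [0.5764, -0.2633, 0.0159], [0.6419, -0.1762, 0.1278]]
top spool_small 0.85 312 [[0.5713, -0.2002, 0.0154], [0.588, -0.183, 0.1216], [0.6171, -0.1628, 0.1314]]
top cap 0.62 573 [[0.5705, -0.1607, 0.1076], [0.5886, -0.1354, 0.1259], [0.6079, -0.1122, 0.1303]]
 rod x(y) fit [-0.0798  0.5843] 353
scene spool_big 0.6 293 [[0.4947, -0.2304, 0.0002], [0.6043, -0.2102, 0.1197], [0.6205, -0.1919, 0.1374]]
scene spool_small 0.63 220 [[0.5802, -0.1922, 0.0951], [0.6006, -0.1776, 0.1185], [0.6126, -0.1621, 0.1308]]
scene cap 0.71 408 [[0.5813, -0.1603, 0.0987], [0.6037, -0.1375, 0.1216], [0.611, -0.1136, 0.1298]]
 rod x(y) fit [-0.0073  0.6041] 322
0.08 1 0.5978 -0.2171 -0.2171
0.088 13 0.6175 -0.2211 -0.1319
0.096 74 0.6207 -0.2248 -0.1141
0.104 147 0.6217 -0.2281 -0.1138
0.112 247 0.6238 -0.2298 -0.1131
0.12 328 0.6208 -0.2268 -0.1122
0.128 128 0.6144 -0.223 -0.1179
0.136 26 0.6004 -0.2227 -0.1932
[0.55071511 0.08179011 0.20398782]
```

View pics/k.png

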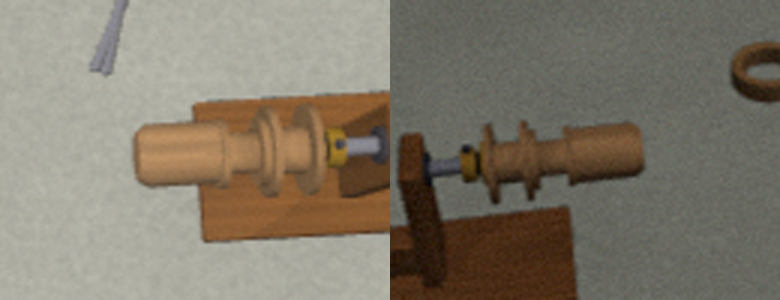

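```bash
python3 -c "
from station import *;print(finish_job())"
```

```text
the job is handed in; nothing more can be done
None
```

The big spool, then the small spool, then the cap are on the right-hand stand's rod; I held a push of about 17 N for over 0.5 s, then let go, and the last pictures show no gaps (no verdict came back when I handed the job in).

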